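Present the underside of an impression tray to the inspection camera

TASK

Lift the steel impression tray out of the instrument tray and set it down on the grey stage plate, centred between the three stops with its handle tab towards the robot; let go and draw the hand well clear for a second, so that the overhead picture can be taken. Then pick it up again by the handle tab and hold it in the air before the lens of the small camera, 12 cm from the lens and square to it, underside facing the lens, handle tab on the low side towards the robot, and finish while holding it still there. Do not touch the camera or disturb the other things.

Things in the scene. Friction and masses are not known exactly. Their poses are not given: they have to be found in the camera images.
- impression_tray: steel horseshoe dental impression tray, 70x62x17 mm, 55 g; origin: centre of its underside, z up out of the trough. Horseshoe at x -35 to +14 mm (open end -x), y +-31 mm, 17 mm high. Flat handle tab at x 14 to 35, y +-7, z 3 to 8 mm: take it across its 14 mm width (fingers close along y). Starts on the instrument tray's floor, tab roughly towards the robot
- tray_handle (a point): middle of the impression tray's handle tab, at x +25, z +5.5 mm in the impression tray's frame, same axes
- instrument_tray: pressed steel tray, fixed, 137 mm (its x) by 257 mm (its y), origin under its centre; floor 2 mm thick, rim 18 mm high and about 9 mm wide all round; its +y end is the far one
- stage: fixed grey metal plate, top 12 mm above the worktop, x -10 to +60, y +-55 mm; +x points away from the robot; origin at worktop level below stage_centre. Stops 8 mm high: side stops' inner faces at y +-36 (x 4 to 32), end stop's at x +40 mm: 5 mm to spare round a centred impression tray, whose tab overhangs the near edge (free below it down to the worktop)
- stage_centre (a point): point on the stage plate's top at the stage's x = y = 0, where the impression tray's origin (centre of its underside) belongs; axes as the stage's. The impression tray's +x (handle) must point along this -x
- camera: small fixed inspection camera on a round foot 84 mm across, about 125 mm tall; origin under the foot, +x points away from the robot. The lens looks up at a slant towards the robot, its axis leaning 35 degrees (0.611 rad) from vertical to the camera's -x; the lens's front lies 50 mm along that axis from a point 75 mm above the origin
- view_point (a point): point on the lens axis 120 mm before the lens, 214 mm above the worktop, where the impression tray's origin must be held. z: lens axis, out of the lens (up, towards the robot); y horizontal; x away from the robot and up. Held rightly, the impression tray's z lies along this z, its +x (handle) along this -x, its y along this -y
- bur_block: block with six upright burs, 24x60x38 mm (x,y,z of its frame), origin under its centre; a bystander at the far end of the instrument tray
- spool: small wire spool, 46x37x14 mm, lying flat, origin under its centre; a bystander at the far end of the instrument tray
- dappen_dish: small eight-sided glass dish, 33x33x25 mm, origin under its centre; a bystander right of the camera
- tweezers: dark-handled tweezers lying flat, 13x139x11 mm, origin under the centre; a bystander on the left
- bottle_primer: small dark bottle, 23 mm across, 52 mm tall, origin under its centre; a bystander left of the camera
- bottle_dropper: white dropper bottle, 29 mm across, 81 mm tall, origin under its centre; a bystander left of the camera

How it is judged:
By the outcome, as a careful person would: the job done as asked, in the order asked, and still so for the second after the job is handed in, while the arm keeps its last pose, push and grip.
It also fails if it takes over 53 s, if anything falls off the work surface, if the arm or the gripper's body presses on something with over 40 N, if the wrist force passes 120 N, or if a joint passes its speed limit or range.

ROBOT

A 7-joint arm with a two-finger parallel gripper is mounted at the origin on a cart in front of the work surface, level with it; the furniture and walls round the work are solid. World frame = base frame: x ahead of the robot, y to its left, z up, the work surface at z = 0. Lengths are in m, angles in rad, forces in N, time in s.
With the tool pointing down it reaches from about 0.4 to 0.85 m from the base axis. Payload 10.4 kg.
Tool frame: the origin (TCP) lies midway between the tips of the shut fingers; the grasp point (between the pads) lies 19 mm behind it (r.grasp_offset is the distance from the TCP to the grasp point, in m); x points along the fingers, y is the direction in which the jaws open and shut, and the axes are right-handed (so a half turn about x gives the same grasp; the last joint's range is limited). The gripper opens to 87 mm and grips with 3 to 60 N. Pads are 19 mm wide; open, the fingers measure 117 mm over their backs; the gripper's body (75 mm by 190 mm) begins 51 mm behind the grasp point.
Start: joints at [1.216, 0.332, -0.065, 1.46, 0.022, 1.35, -0.088], TCP at [0.204, -0.591, 0.223] pointing down, gripper open.
Joint ranges: [-2.6, 2.6], [-0.5, 2.12], [-1.47, 1.34], [0.16, 2.42], [-1.27, 4.41], [0.06, 2.06], [-2.6, 2.6]. Speed limits (rad/s): [2.22, 2.22, 2.79, 2.79, 3.14, 3.14, 3.14].

INTERFACE

Orientations are given as a unit quaternion [x, y, z, w].
In Python, from bench import r, vision, close_job gives the robot as it stands. The module is installed in compiled form; this text tells all that it offers.
- The arm moves only by the shell command python3 -m pendant 'ROWS' [OPENING] [FORCE]. ROWS is text: rows parted by semicolons, each of 6 numbers parted by spaces: the shift along the tool's x, y, z in units of 0.25 m (1.0 is 0.25 m), then the turn, a rotation vector about the tool's x, y, z in units of 1.5 rad (1.0 is 1.5 rad). A call has 1 to 8 rows; each row is the pose to reach, as a shift and turn from the pose commanded when the call began, along the tool's axes at that moment; what a row does not reach only later rows make up. A row lasts 1/10 s, in which the tool goes at most 50 mm and 8.59 degrees, less where a joint would pass 70% of its speed; a pose out of reach is approached as far as the arm can. A call with a number of a shift or a turn outside -1 to 1 is refused whole. A call with a gripper value outside its range is refused whole. OPENING is the gripper command: -1 is shut, 1 is fully open, values between are in proportion, set as the call begins (- or left out, the last holds). The fingers move at their own pace and stop on an object; FORCE is the grip in N (left out, the last holds). Time passes only in rows, so rows that repeat a pose let the fingers close. It gives the time, the measured TCP pose, the force and the opening at its end, in the units of the state.
- r.read_state(): the state, without advancing time (a new reading comes with each control period).
- vision.camera(name): name is "scene" or "top"; returns (picture, depth): 420x560x3 uint8, blue, green, red; 420x560 float32, m along the optical axis (not along the pixel's ray), 0 where there is no reading.
- vision.get_calibration(name): a dict with "camera_matrix" (3x3 intrinsics, pixels), "rvec" (rotation vector, rad) and "tvec" (3), from world to camera coordinates, as OpenCV has them. Camera axes: x right, y down, z forward; pixel columns grow to the right and rows downward; lengths in m; the calibration is good to about 2 mm. A picture is of the moment at which its call begins. get_calibration takes no time and is no camera call.
- close_job(): hands the job in, once; it reports no verdict.
The state is a dict: "time": time; "joint_positions": joint angles; "joint_vel": joint speeds; "joint_torque": joint torques, N m; "ee_pos": TCP position; "eef_rot": TCP orientation; "ft_force": force on the tool from outside, world axes, zero at the start; "torque": the same for the moment, N m; "width": finger opening in m.
Only numpy, scipy, OpenCV 4.12 (cv2) and the standard library are available. Lean on these libraries where they do the work, as an engineer would, in place of code of your own. Each camera call takes 0.05 s, during which the arm holds its last target. There are 200 camera calls.

## Working session

There is one attempt and no reset: what is moved stays moved. The work goes in short steps, Python scripts to look and compute and a shell command to move; the robot and the scene stay as the last step left them, time stands still between calls to the robot, and variables do not carry over. Pictures are saved under pics/ and viewed, about 8 in all and at most 12, crops included, and the job is handed in when it is done.

```bash
mkdir -p pics; cat > h.py <<'E'
import numpy as np, cv2
from scipy.spatial.transform import Rotation as R
from bench import r, vision
def cam(n):
    img,d=vision.camera(n); c=vision.get_calibration(n)
    K=np.array(c["camera_matrix"]);Rm=cv2.Rodrigues(np.array(c["rvec"],float))[0];t=np.array(c["tvec"],float).ravel()
    v,u=np.mgrid[:d.shape[0],:d.shape[1]]
    P=np.stack([(u-K[0,2])/K[0,0]*d,(v-K[1,2])/K[1,1]*d,d],-1)
    W=(P-t)@Rm
    W[d==0]=np.nan
    return img,d,W,(K,Rm,t)
E
python3 - <<'E'
from h import *
for n in("scene","top"):
    img,d,W,(K,Rm,t)=cam(n); np.savez(f"{n}0.npz",img=img,W=W,d=d)
    print(n,"cam pos",-Rm.T@t, K[0,0]); cv2.imwrite(f"pics/{n}0.png",cv2.resize(img,(784,588)))
s=r.read_state(); print({k:np.round(v,4) for k,v in s.items()}, R.from_quat(s["eef_rot"]).as_matrix().round(3), r.grasp_offset)
E
```

```text
scene cam pos [0.1110358  0.70854845 0.82781706] 434.39558896266533
top cam pos [0.43926696 0.03249423 1.66992162] 511.5997675341862
{'time': np.float64(0.1), 'joint_positions': array([ 1.2164,  0.3328, -0.0647,  1.4608,  0.0216,  1.3499, -0.0885]), 'joint_vel': array([-0.0013, -0.0018, -0.0006, -0.002 ,  0.0009, -0.0004, -0.001 ]), 'joint_torque': array([ 2.30000e-03, -6.24540e+01,  2.52000e-02, -3.90715e+01,
       -6.14000e-02,  3.68000e-02,  1.00000e-04]), 'ee_pos': array([ 0.2035, -0.5906,  0.2218]), 'eef_rot': array([-0.6973, -0.1172,  0.6975, -0.1163]), 'ft_force': array([ 0.4484, -0.2234,  0.7643]), 'torque': array([ 0.0362,  0.0625, -0.0175]), 'width': np.float64(0.0869)} [[-0.     0.326 -0.945]
 [ 0.001 -0.945 -0.326]
 [-1.    -0.001  0.   ]] 0.0187
```

View pics/scene0.png

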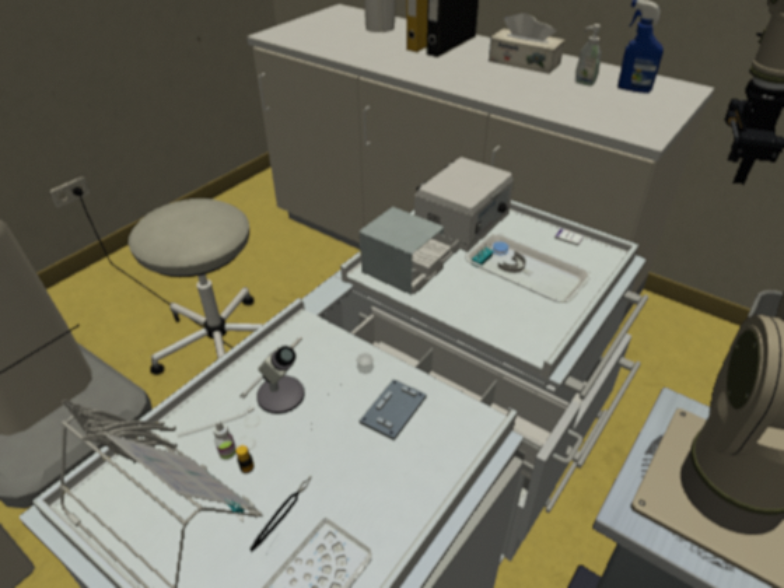

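View pics/top0.png

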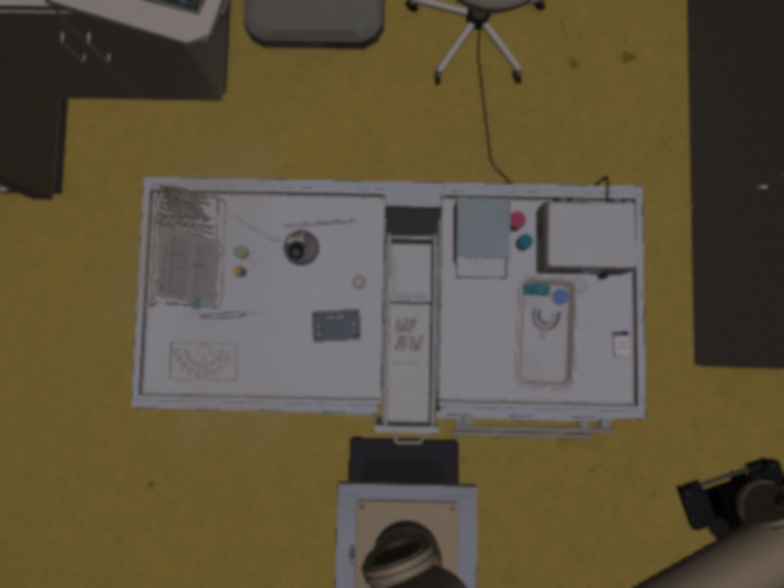

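The scene picture shows the stage at about (393,408), the camera foot at (280,393), and the instrument tray with the horseshoe at (513,262). The top picture shows the same three at (336,325), (301,247) and (546,318). Next I'll take enlarged crops.

```bash
python3 - <<'E'
import numpy as np,cv2
T=np.load("top0.npz");S=np.load("scene0.npz")
def crop(a,x0,x1,y0,y1,k): 
    c=cv2.resize(a["img"][y0:y1,x0:x1],None,fx=k,fy=k,interpolation=cv2.INTER_CUBIC)
    return cv2.convertScaleAbs(c,alpha=1.2)
a=crop(T,360,420,195,285,6); b=crop(T,190,270,155,255,6)
h=max(a.shape[0],b.shape[0]); pad=lambda i:cv2.copyMakeBorder(i,0,h-i.shape[0],0,0,0)
cv2.imwrite("pics/c1.png",np.hstack([pad(a)[:,:320*2],pad(b)])[:600,:])
a=crop(S,330,425,165,220,4); b=crop(S,180,310,235,320,4)
w=max(a.shape[1],b.shape[1]); pad=lambda i:cv2.copyMakeBorder(i,0,0,0,w-i.shape[1],0)
cv2.imwrite("pics/c2.png",np.vstack([pad(a),pad(b)]))
def at(a,u,v,k=2): return np.nanmedian(a["W"][v-k:v+k+1,u-k:u+k+1].reshape(-1,3),0).round(4)
print("stage",at(T,240,232),at(S,281,291)); print("bench",at(T,230,205),at(S,300,250),at(T,400,260))
for nm,W in(("T",T["W"]),("S",S["W"])):
    x,y,z=W[...,0],W[...,1],W[...,2]
    # stage top
    for name,box,zl in(("stage",(.45,.75,.0,.4),(.008,.017)),("horseshoe",(.4,.75,-.6,-.25),(.012,.05))):
        m=(x>box[0])&(x<box[1])&(y>box[2])&(y<box[3])&(z>zl[0])&(z<zl[1]); p=W[m]
        if len(p): print(nm,name,len(p),p.min(0).round(3),p.max(0).round(3),p.mean(0).round(4))
E
```

```text
stage [0.5087 0.1731 0.0123] [0.5071 0.1745 0.0123]
bench [5.971e-01 2.093e-01 4.000e-04] [ 0.6052 -0.0545 -0.0961] [ 4.302e-01 -3.473e-01  1.000e-04]
T stage 926 [0.452 0.071 0.008] [0.749 0.4   0.017] [0.5686 0.2073 0.0117]
T horseshoe 1331 [ 0.402 -0.53   0.012] [ 0.75 -0.25  0.05] [ 0.5783 -0.3895  0.0208]
S stage 1655 [0.453 0.114 0.008] [0.745 0.4   0.017] [0.577  0.2137 0.0119]
S horseshoe 1271 [ 0.4   -0.535  0.012] [ 0.708 -0.25   0.05 ] [ 0.574  -0.3821  0.0215]
```

View pics/c1.png

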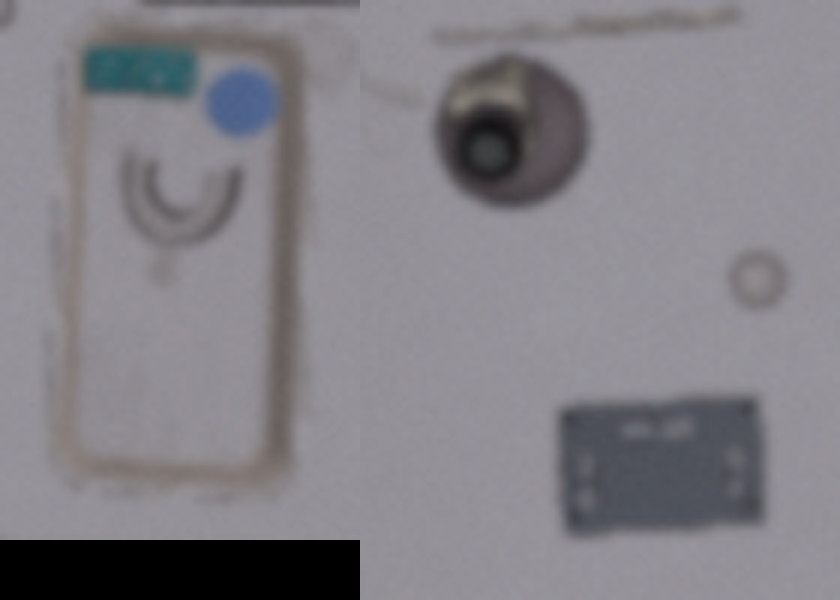

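View pics/c2.png

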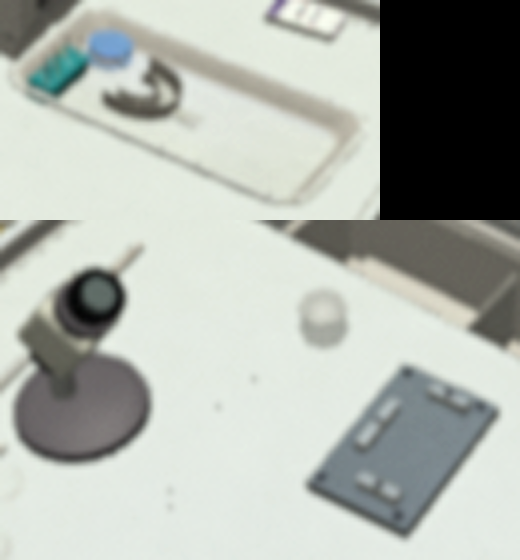

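Top crop c1 (6x): horseshoe at about (180,190), tab at (163,268) and stage at (662,465). Scene crop c2 (4x): tab at (190,122). Now I'll fit stage, camera and impression tray numerically from both cameras.

```bash
cat > fit.py <<'E'
from h import *
from scipy.optimize import least_squares
def ray(c,uv,z):
    K,Rm,t=c; uv=np.atleast_2d(uv).astype(float); o=-Rm.T@t
    d=np.c_[(uv-[K[0,2],K[1,2]])/[K[0,0],K[1,1]],np.ones(len(uv))]@Rm
    return o+d*((z-o[2])/d[:,2])[:,None]
def calib(n):
    c=vision.get_calibration(n); return np.array(c["camera_matrix"]),cv2.Rodrigues(np.array(c["rvec"],float))[0],np.array(c["tvec"],float).ravel()
E
python3 - <<'E'
from fit import *
vis=[]
for n,f in(("top","top0.npz"),("scene","scene0.npz")):
    a=np.load(f);img,W=a["img"],a["W"];c=calib(n)
    x,y,z=np.moveaxis(W,-1,0)
    g=cv2.cvtColor(img,cv2.COLOR_BGR2GRAY).astype(int)
    m=((x>.43)&(x<.62)&(y>.07)&(y<.28)&(z>-.01)&(z<.03)&(g<130 if n=="top" else g<160)).astype(np.uint8)
    m=cv2.morphologyEx(m,cv2.MORPH_CLOSE,np.ones((7,7)))
    k,l,s,_=cv2.connectedComponentsWithStats(m); i=1+np.argmax(s[1:,4])
    v,u=np.nonzero(l==i); P=ray(c,np.c_[u,v],.012)[:,:2]
    rc=cv2.minAreaRect((P*1000).astype(np.float32)); print(n,"stage rect",rc,"centroid",P.mean(0)*1000, len(P))
    # camera
    near=(x>.6)&(x<.85)&(y>.1)&(y<.36)
    ft=near&(z>.005)&(z<.02)&(g<150); v,u=np.nonzero(ft)
    ct=max(cv2.findContours(cv2.morphologyEx((near&(z>.003)&(g<150)).astype(np.uint8),cv2.MORPH_OPEN,np.ones((3,3))),0,2)[0],key=cv2.contourArea)
    p=W[ft]; print(" foot pts",len(p),"z med",np.median(p[:,2]),"min",p.min(0),"max",p.max(0))
    hi=near&(z>.09); p=W[hi]; print(" head",len(p),p.min(0).round(4),p.max(0).round(4),p.mean(0).round(4))
    np.save(n+"_head.npy",W[near&(z>.06)])
    # heights in tray
    b=(x>.42)&(x<.68)&(y>-.50)&(y<-.29); vv,uu=np.nonzero(b)
    Z=np.clip((z+.002)/.03*255,0,255); Z[~np.isfinite(Z)]=0
    cr=lambda q:cv2.resize(q[vv.min():vv.max(),uu.min():uu.max()].astype(np.uint8),None,fx=4,fy=4,interpolation=0)
    vis.append(cv2.applyColorMap(cr(Z),2)); print(" crop origin",uu.min(),vv.min())
h=max(i.shape[0] for i in vis)
cv2.imwrite("pics/z.png",np.hstack([cv2.copyMakeBorder(i,0,h-i.shape[0],0,5,0) for i in vis]))
E
```

```text
top stage rect ((525.501220703125, 174.25424194335938), (190.77642822265625, 208.9559783935547), 0.009916476905345917) centroid [524.21824784 173.92405033] 3748
 foot pts 979 z med 0.008369737406011504 min [0.60014162 0.10074782 0.00500253] max [0.83050998 0.35940048 0.01999963]
 head 194 [0.6478 0.2395 0.0907] [0.7066 0.2815 0.1305] [0.676  0.2573 0.1099]
 crop origin 382 178
scene stage rect ((506.9338073730469, 175.3926239013672), (73.58539581298828, 115.35260009765625), 4.348471164703369) centroid [506.29218138 177.28587496] 1172
 foot pts 1081 z med 0.011354574731807262 min [0.60009196 0.10120243 0.00501221] max [0.83056898 0.35984612 0.01997924]
 head 316 [0.6499 0.2398 0.0903] [0.7033 0.2817 0.1255] [0.6704 0.2638 0.1085]
 crop origin 324 121
```

View pics/z.png

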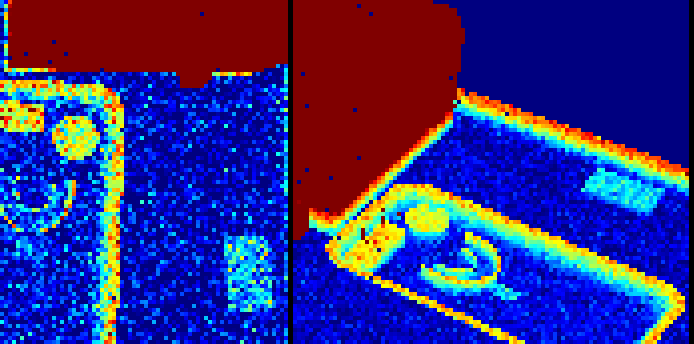

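Tab confirmed at scene pixel (377,195), in depth and in the image. Next is a model-based silhouette fit of stage, foot and lens, plus the horseshoe.

```bash
cat >> fit.py <<'E'
def proj(c,P): return (lambda q:(q[:,:2]/q[:,2:])@np.diag([c[0][0,0],c[0][1,1]])+[c[0][0,2],c[0][1,2]])(np.atleast_2d(P)@c[1].T+c[2])
def sil(c,P,off,shape,k=4):
    h=cv2.convexHull(proj(c,P).astype(np.float32))[:,0]
    m=np.zeros((shape[0]*k,shape[1]*k),np.uint8)
    cv2.fillPoly(m,[np.round(((h-off+.5)*k-.5)*16).astype(np.int32)],255,shift=4)
    return cv2.resize(m,(shape[1],shape[0]),interpolation=cv2.INTER_AREA)/255.
E
python3 - <<'E'
from fit import *
from scipy.optimize import minimize
D={n:np.load(n+"0.npz") for n in("top","scene")}
def fit(pts,p0,reg,label,names=("top","scene")):
    def cost(p,n):
        c=calib(n); u0,u1,v0,v1=reg[n]; g=cv2.cvtColor(D[n]["img"],6)[v0:v1,u0:u1].astype(float)
        s=sil(c,pts(p),[u0,v0],g.shape); A=np.c_[s.ravel(),np.ones(s.size)]
        x,res,*_=np.linalg.lstsq(A,np.clip(g,0,None).ravel(),rcond=None); return res[0]/g.var()/g.size if len(res) else 1.
    for ns in [(n,) for n in names]+[names]:
        best=minimize(lambda p:sum(cost(np.array(p)/100,n) for n in ns),np.array(p0)*100,method="Nelder-Mead",options=dict(initial_simplex=np.array([np.array(p0)*100]+[np.array(p0)*100+e for e in np.eye(len(p0))*1.0]),xatol=.005))
        print(label,ns,(best.x/100).round(4),round(best.fun,3))
def stage(p):
    q=np.array([[a,b,h] for a in(-.01,.06) for b in(-.055,.055) for h in(0,.012)])
    c,s=np.cos(p[2]),np.sin(p[2]); return q@np.array([[c,s,0],[-s,c,0],[0,0,1]])+[p[0],p[1],0]
fit(stage,[.484,.172,.07],{"top":(215,267,212,252),"scene":(245,315,262,320)},"stage x y yaw")
def foot(p,H=.008):
    t=np.linspace(0,2*np.pi,60); q=np.c_[.042*np.cos(t)+p[0],.042*np.sin(t)+p[1],0*t]; return np.vstack([q,q+[0,0,H]])
fit(foot,[.69,.255],{"top":(196,232,160,194),"scene":(180,220,280,296)},"foot")
W=np.vstack([np.load(n+"_head.npy") for n in D]); print(len(W))
for n in D:
    w=np.load(n+"_head.npy"); img=D[n]["img"]; c=calib(n)
    # lens glass/ring: dark pixels near lens
    a=D[n]["W"]; g=cv2.cvtColor(img,6); m=(a[...,0]>.62)&(a[...,0]<.73)&(a[...,1]>.22)&(a[...,1]<.3)&(a[...,2]>.08)&(g<90)
    p=a[m]; print(n,"dark head",m.sum(),p.mean(0).round(4),p.min(0).round(3),p.max(0).round(3))
    cc=np.nanmean(p,0); U,S,V=np.linalg.svd(p-cc); print(" normal",V[2]*np.sign(V[2,2]),S/np.sqrt(len(p)), np.argwhere(m).mean(0))
pts=[]
for n in D:
    a=D[n]["W"]; b=a[(a[...,0]>.47)&(a[...,0]<.60)&(a[...,1]>-.43)&(a[...,1]<-.345)&(a[...,2]>.0085)&(a[...,2]<.026)]; np.save(n+"_hs.npy",b)
    print(n,len(b),b.min(0).round(3),b.max(0).round(3))
    print(" tabpx" ,a[194,377] if n=="scene" else a[240,387], ray(calib(n),[[377.5,194.7]] if n=="scene" else [[360+163/6,195+268/6]],.010))
E
```

```text
stage x y yaw ('top',) [0.484  0.1722 0.0885] 0.041
stage x y yaw ('scene',) [0.4848 0.1694 0.0714] 0.206
stage x y yaw ('top', 'scene') [0.4837 0.1709 0.0858] 0.257
foot ('top',) [0.6897 0.2618] 0.176
foot ('scene',) [0.6914 0.2596] 0.066
foot ('top', 'scene') [0.6909 0.2606] 0.266
682
top dark head 188 [0.6762 0.2569 0.108 ] [0.648 0.239 0.08 ] [0.712 0.282 0.13 ]
 normal [ 0.54339395 -0.17199587  0.8216693 ] [0.01905859 0.01098652 0.00753899] [175.84574468 211.85638298]
scene dark head 261 [0.6673 0.2639 0.1078] [0.65 0.24 0.08] [0.698 0.282 0.126]
 normal [-0.47024485  0.78292828  0.40729975] [0.0150911  0.00874323 0.00643635] [256.75095785 200.77394636]
top 226 [ 0.472 -0.406  0.009] [ 0.599 -0.346  0.026]
 tabpx [ 0.49384358 -0.30464381  0.00133851] [[ 0.49464726 -0.30342895  0.01      ]]
scene 219 [ 0.471 -0.386  0.009] [ 0.6   -0.346  0.023]
 tabpx [ 0.49481744 -0.30680475  0.00614408] [[ 0.49020867 -0.29981213  0.01      ]]
```

Stage fits at (0.484, 0.171, yaw 0.085) and the foot at (0.690, 0.260). The tab is near (0.493, -0.302), and its reach and size are plausible. I'll start moving towards the tray.

```bash
python3 -m pendant '0 -0.36 -0.74 0.17 0 0;0 -0.36 -0.74 0.17 0 0;0 -0.36 -0.74 0.17 0 0;0 -0.36 -0.74 0.17 0 0;0 -0.36 -0.74 0.17 0 0;0 -0.36 -0.74 0.17 0 0' 0.0
cat >> fit.py <<'E'
def go(pos,rot):
    s=r.read_state(); q=R.from_quat(s["eef_rot"]); 
    print("t",s["time"],"at",s["ee_pos"].round(4),"w",round(float(s["width"]),4),"F",np.round(s["ft_force"],1))
    print("rows:",(q.inv().apply(np.array(pos)-s["ee_pos"])/.25).round(3),((q.inv()*rot).as_rotvec()/1.5).round(3))
def down(yaw_y): # tool x down, jaw axis at world angle yaw_y
    y=np.array([np.cos(yaw_y),np.sin(yaw_y),0]);x=np.array([0,0,-1.]); return R.from_matrix(np.c_[x,y,np.cross(x,y)])
E
cat > hs.py <<'E'
from fit import *
from scipy.optimize import minimize
# horseshoe pose by silhouette (outer hull) from depth points: U walls
D={n:np.load(n+"0.npz") for n in("top","scene")}
for n in D:
    a=D[n]["W"];k=(a[...,0]>.47)&(a[...,0]<.60)&(a[...,1]>-.375)&(a[...,1]<-.245)&(a[...,2]>-.004)&(a[...,2]<.026); p=a[k]
    def cost(q,z0=.010):
        c,s=np.cos(q[2]),np.sin(q[2]); l=(p[:,:2]-q[:2])@np.array([[c,-s],[s,c]])
        x,y=l.T; rho=np.where(x>-.017,np.hypot(x+.017,y),abs(y)); ins=(x>-.035)&(rho<.031)
        ring=ins&(rho>.014); tab=(x>.014)&(x<.035)&(abs(y)<.007)
        pred=np.where(ring,.013,np.where(tab,.010,.002)); far=(np.hypot(x,y)<.055)
        return (((p[:,2]-pred)*far)**2).sum()/1e-4+ 0
    best=min((minimize(cost,[x,y,yw],method="Nelder-Mead",options=dict(initial_simplex=[[x,y,yw],[x+.006,y,yw],[x,y+.006,yw],[x,y,yw+.15]])) for x in(.51,.52,.53) for y in(-.315,-.305) for yw in(2.8,2.95,3.1)),key=lambda b:b.fun)
    q=best.x; print(n,len(p),q.round(4),best.fun.round(2),"tab",(q[:2]+.025*np.array([np.cos(q[2]),np.sin(q[2])])).round(4))
E
python3 hs.py; python3 - <<'E'
from fit import *
go([.493,-.302,.12],down(np.radians(-100)))
# lens: disc fit, head points of both cams vs cylinder axis model given foot
W=np.vstack([np.load(n+"_head.npy") for n in("top","scene")])
for n in("top","scene"):
    w=np.load(n+"_head.npy"); 
    for lo in(.07,.08,.09,.1,.11,.12): 
        k=(w[:,2]>lo)&(w[:,2]<lo+.01); print(n,lo,k.sum(),w[k].mean(0).round(4),w[k,1].min().round(3),w[k,1].max().round(3))
E
```

```text
time: 0.7
ee_pos: [0.3506, -0.4441, 0.2224]
eef_rot: [0.707, 0.029, -0.707, 0.028]
ft_force: [-1.4, -0.0, -0.4]
width: 0.048
top 1522 [ 0.5203 -0.3095  3.0168] 242.75 tab [ 0.4955 -0.3064]
scene 1263 [ 0.5201 -0.3106  2.9213] 151.5 tab [ 0.4957 -0.3051]
t 0.7 at [ 0.3506 -0.4441  0.2224] w 0.048 F [-1.4 -0.  -0.4]
rows: [ 0.41  -0.52  -0.614] [0.17 0.   0.  ]
top 0.07 14 [0.7046 0.2553 0.0766] 0.239 0.281
top 0.08 23 [0.7002 0.2607 0.0847] 0.24 0.283
top 0.09 30 [0.6943 0.2563 0.0952] 0.239 0.282
top 0.1 67 [0.6809 0.2575 0.1053] 0.241 0.28
top 0.11 67 [0.6666 0.2578 0.1151] 0.242 0.275
top 0.12 29 [0.6676 0.2571 0.1227] 0.244 0.27
scene 0.07 46 [0.6878 0.2792 0.0754] 0.274 0.283
scene 0.08 60 [0.6775 0.274  0.0848] 0.244 0.282
scene 0.09 71 [0.6749 0.2724 0.0946] 0.253 0.282
scene 0.1 86 [0.6737 0.2669 0.1053] 0.244 0.28
scene 0.11 119 [0.6651 0.2582 0.1145] 0.24 0.273
scene 0.12 40 [0.6711 0.2589 0.1223] 0.246 0.271
```

Both cameras put the tab at (0.4956, -0.3057), tray yaw about 2.95, which agrees with the first estimate.

```bash
python3 -m pendant '0.41 -0.505 -0.623 0.175 0 0;0.41 -0.505 -0.623 0.175 0 0;0.41 -0.505 -0.623 0.175 0 0;0.41 -0.505 -0.623 0.175 0 0;0.41 -0.505 -0.623 0.175 0 0;0.41 -0.505 -0.623 0.175 0 0;0.41 -0.505 -0.623 0.175 0 0' 0.0
python3 - <<'E'
from fit import *
go([.4955,-.3057,.005],down(2.95+np.pi/2-2*np.pi))
img,d,W,c=cam("scene"); cv2.imwrite("pics/pre.png",cv2.resize(img[130:230,310:440],None,fx=6,fy=6,interpolation=2))
E
```

```text
time: 1.4
ee_pos: [0.4937, -0.3094, 0.1195]
eef_rot: [-0.704, 0.066, 0.704, 0.066]
ft_force: [-0.1, -1.1, 1.2]
width: 0.0432
t 1.4 at [ 0.4937 -0.3094  0.1195] w 0.0432 F [-0.1 -1.1  1.2]
rows: [ 0.458 -0.016 -0.005] [ 0.003  0.001 -0.   ]
```

View pics/pre.png

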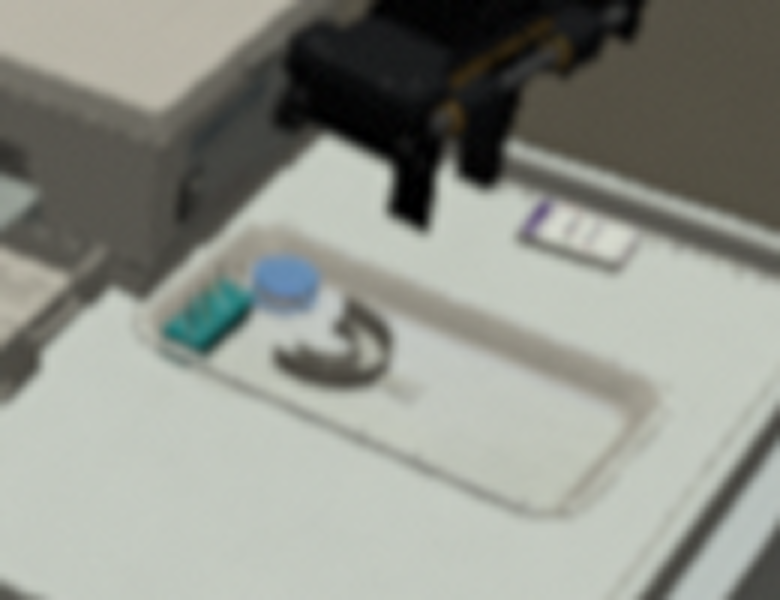

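The hand is above the tab with the jaws aligned; fingers at (410,200) and (480,160), tab at (402,388). I'm descending with a 2 mm outward bias.

```bash
python3 -m pendant '0.2 -0.016 0.003 0.003 0 0;0.3 -0.016 0.003 0.003 0 0;0.4 -0.016 0.003 0.003 0 0;0.43 -0.016 0.003 0.003 0 0;0.45 -0.016 0.003 0.003 0 0;0.46 -0.016 0.003 0.003 0 0;0.46 -0.016 0.003 0.003 0 0' 0.0
python3 - <<'E'
from fit import *
go([.4937,-.3055,.0045],down(2.95+np.pi/2-2*np.pi))
E
```

```text
time: 2.15
ee_pos: [0.4952, -0.3045, 0.006]
eef_rot: [0.704, -0.068, -0.703, -0.067]
ft_force: [0.4, -0.4, 0.6]
width: 0.0434
t 2.15 at [ 0.4952 -0.3045  0.006 ] w 0.0434 F [ 0.4 -0.4  0.6]
rows: [0.006 0.005 0.005] [ 0.001 -0.001 -0.001]
```

```bash
python3 -m pendant '0.006 0.003 0.006 0 0 0;0.006 0.003 0.006 0 0 0' 0.0
python3 -m pendant '0 0 0 0 0 0;0 0 0 0 0 0;0 0 0 0 0 0;0 0 0 0 0 0;0 0 0 0 0 0;0 0 0 0 0 0' -1 25
```

```text
time: 2.35
ee_pos: [0.4932, -0.3045, 0.0041]
eef_rot: [0.704, -0.067, -0.704, -0.067]
ft_force: [0.2, 0.6, -0.4]
width: 0.0438
time: 2.95
ee_pos: [0.4932, -0.3041, 0.0036]
eef_rot: [0.704, -0.067, -0.704, -0.067]
ft_force: [-0.1, 0.0, 0.0]
width: 0.0123
```

```bash
python3 -m pendant '-0.04 0 0 0 0 0;-0.1 0 0 0 0 0;-0.2 0 0 0 0 0;-0.36 0 0 0 0 0;-0.5 0 0 0 0 0;-0.6 0 0 0 0 0;-0.6 0 0 0 0 0' -1 40
python3 - <<'E'
from fit import *
a,b=cam("scene"),cam("top"); np.savez("lift.npz",s=a[2],t=b[2],si=a[0],ti=b[0])
i=cv2.resize(a[0][130:230,310:440],None,fx=4,fy=4,interpolation=2); cv2.imwrite("pics/lift.png",i)
E
```

```text
time: 3.65
ee_pos: [0.4954, -0.3051, 0.1593]
eef_rot: [0.707, -0.068, -0.701, -0.066]
ft_force: [-0.9, -0.5, -0.0]
width: 0.0113
```

View pics/lift.png

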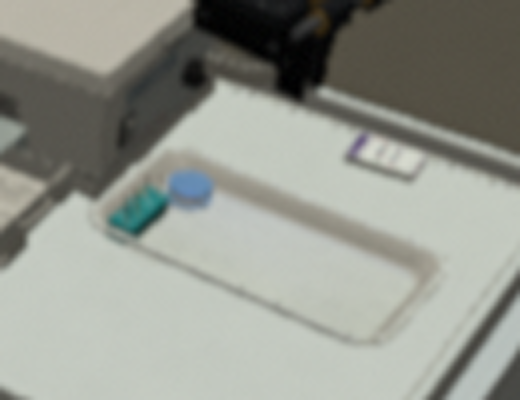

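The tray is lifted level in the jaws at about (235,75) and the instrument tray holds only the bystanders. Carrying it to the stage.

```bash
python3 - <<'E'
from fit import *
go([.457,.1687,.13],down(.085+np.pi*1.5-2*np.pi))
go([.476,-.068,.15],down(.085+np.pi*1.5-2*np.pi))
E
```

```text
t 3.75 at [ 0.4935 -0.3043  0.155 ] w 0.0116 F [-1.  -0.1 -0.3]
rows: [ 0.097 -1.83   0.501] [-0.183 -0.001 -0.001]
t 3.75 at [ 0.4935 -0.3043  0.155 ] w 0.0116 F [-1.  -0.1 -0.3]
rows: [ 0.019 -0.915  0.247] [-0.183 -0.001 -0.001]
```

```bash
python3 -m pendant '0 -0.06 0.02 -0.02 0 0;0 -0.17 0.05 -0.04 0 0;0.01 -0.3 0.08 -0.07 0 0;0.01 -0.45 0.12 -0.1 0 0;0.02 -0.6 0.16 -0.13 0 0;0.02 -0.75 0.2 -0.16 0 0;0.02 -0.85 0.23 -0.18 0 0;0.02 -0.915 0.247 -0.183 0 0'
python3 - <<'E'
from fit import *
go([.457,.1687,.10],down(.085+np.pi*1.5-2*np.pi))
E
```

```text
time: 4.55
ee_pos: [0.475, -0.0653, 0.1481]
eef_rot: [-0.706, -0.031, 0.707, -0.031]
ft_force: [-0.6, -0.6, 0.7]
width: 0.0116
t 4.55 at [ 0.475  -0.0653  0.1481] w 0.0116 F [-0.6 -0.6  0.7]
rows: [ 0.192 -0.939 -0.011] [0.002 0.001 0.   ]
```

```bash
python3 -m pendant '0 -0.1 0 0 0 0;0 -0.25 0 0 0 0;0 -0.4 0 0 0 0;0.03 -0.55 0 0 0 0;0.08 -0.7 -0.005 0 0 0;0.14 -0.83 -0.01 0 0 0;0.19 -0.92 -0.011 0 0 0;0.192 -0.939 -0.011 0 0 0'
python3 - <<'E'
from fit import *
a,b=cam("scene"),cam("top"); np.savez("hover.npz",s=a[2],t=b[2],si=a[0],ti=b[0])
go([.457,.1687,.10],down(.085+np.pi*1.5-2*np.pi))
i=cv2.resize(a[0][230:330,225:330],None,fx=5,fy=5,interpolation=2);j=cv2.resize(b[0][190:260,205:275],None,fx=7,fy=7,interpolation=2)
i=i[:490]; cv2.imwrite("pics/hover.png",np.hstack([i,j])[:,:]) ; print(i.shape,j.shape)
E
```

```text
time: 5.35
ee_pos: [0.4573, 0.1683, 0.0989]
eef_rot: [-0.705, -0.031, 0.707, -0.03]
ft_force: [0.9, 0.8, -0.7]
width: 0.0122
t 5.45 at [0.4586 0.1663 0.1003] w 0.0112 F [ 0.2 -0.8 -0.5]
rows: [ 0.001 -0.01   0.006] [-0.     0.001 -0.   ]
(490, 525, 3) (490, 490, 3)
```

```bash
python3 -c "
import cv2;i=cv2.imread('pics/hover.png');print(i.shape);cv2.imwrite('pics/hover.png',cv2.resize(i,(790,int(490*790/i.shape[1]))))"
```

```text
(490, 1015, 3)
```

View pics/hover.png

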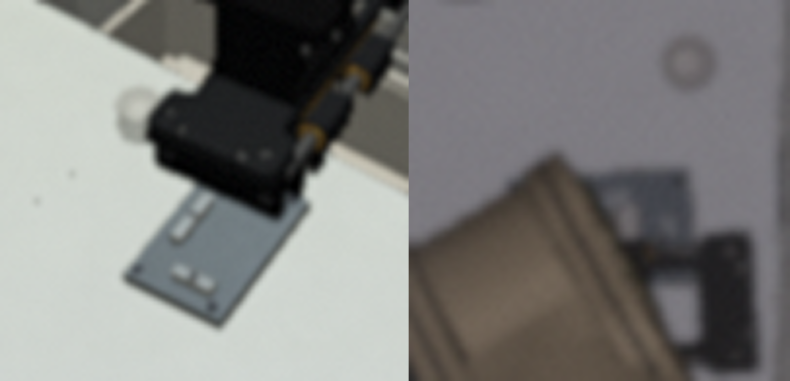

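The tray is hidden by the hand in both views, so I'm relying on the grasp geometry (grasp at x = +27.5 mm). Lowering slowly.

```bash
python3 -m pendant '0.1 -0.006 0.004 0 0 0;0.19 -0.006 0.004 0 0 0;0.25 -0.006 0.004 0 0 0;0.29 -0.006 0.004 0 0 0;0.31 -0.006 0.004 0 0 0;0.31 -0.006 0.004 0 0 0'
python3 - <<'E'
from fit import *
go([.4566,.1687,.0140],down(.085+np.pi*1.5-2*np.pi))
E
```

```text
time: 6.05
ee_pos: [0.4578, 0.1674, 0.023]
eef_rot: [-0.706, -0.03, 0.707, -0.03]
ft_force: [0.6, 0.2, -0.3]
width: 0.0115
t 6.05 at [0.4578 0.1674 0.023 ] w 0.0115 F [ 0.6  0.2 -0.3]
rows: [ 0.036 -0.006  0.004] [-0.001  0.    -0.   ]
```

```bash
python3 -m pendant '0.018 -0.004 0.003 0 0 0;0.028 -0.004 0.003 0 0 0;0.033 -0.004 0.003 0 0 0;0.033 -0.004 0.003 0 0 0'
python3 -m pendant '0.002 0 0 0 0 0;0.004 0 0 0 0 0;0.004 0 0 0 0 0'
```

```text
time: 6.45
ee_pos: [0.4568, 0.1687, 0.0148]
eef_rot: [0.706, 0.03, -0.706, 0.03]
ft_force: [0.6, 0.1, 0.5]
width: 0.0115
time: 6.75
ee_pos: [0.4569, 0.1687, 0.0139]
eef_rot: [0.707, 0.03, -0.706, 0.03]
ft_force: [-0.4, -0.5, 0.4]
width: 0.0116
```

```bash
python3 -m pendant '0 0 0 0 0 0;0 0 0 0 0 0;0 0 0 0 0 0;0 0 0 0 0 0' -0.1
python3 -m pendant '-0.1 0 0 0 0 0;-0.2 0 0 0 0 0;-0.4 0 0 0 0 0;-0.55 0.1 0 0 0 0;-0.65 0.3 0 0 0 0;-0.7 0.5 0 0 0 0;-0.7 0.7 0 0 0 0;-0.7 0.9 0 0 0 0'
python3 -m pendant '0 0.15 0 0 0 0;0 0.3 0 0 0 0;0 0.4 0 0 0 0;0 0.4 0 0 0 0'
python3 - <<'E'
from fit import *
a,b=cam("scene"),cam("top"); np.savez("placed.npz",s=a[2],t=b[2],si=a[0],ti=b[0])
i=cv2.resize(a[0][250:330,235:325],None,fx=5,fy=5,interpolation=2)[:400,:400];j=cv2.resize(b[0][205:255,210:260],None,fx=8,fy=8,interpolation=2)
cv2.imwrite("pics/placed.png",np.hstack([i,j]))
E
```

```text
time: 7.15
ee_pos: [0.4568, 0.1686, 0.0138]
eef_rot: [0.706, 0.03, -0.706, 0.03]
ft_force: [-0.3, 0.1, 0.3]
width: 0.0347
time: 7.95
ee_pos: [0.4754, -0.0505, 0.1898]
eef_rot: [0.707, 0.03, -0.706, 0.03]
ft_force: [0.8, 0.6, -0.9]
width: 0.0391
time: 8.35
ee_pos: [0.483, -0.1521, 0.1884]
eef_rot: [-0.706, -0.028, 0.707, -0.028]
ft_force: [-0.0, -0.4, 0.1]
width: 0.0393
```

View pics/placed.png

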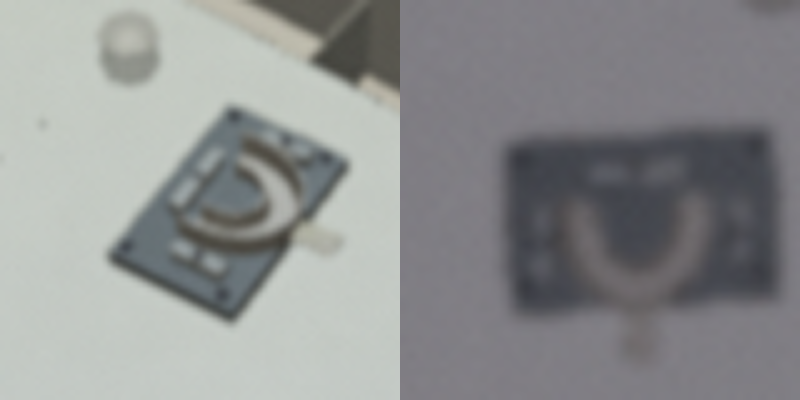

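The tray sits between the stops with its tab towards the robot (top crop: horseshoe at 557–710, stops at about 548 and 735). It may lie a little to the left, so I'll measure that.

```bash
cat > pl.py <<'E'
from fit import *
from scipy.optimize import minimize
import sys
def polys(p,z0):
    x,y,yaw=p; t=np.linspace(-np.pi/2,np.pi/2,25)
    o=np.r_[[[-.035,-.031]],np.c_[-.017+.031*np.cos(t),.031*np.sin(t)],[[-.035,.031]]]
    i=np.r_[[[-.035,.0165]],np.c_[-.017+.0165*np.cos(t[::-1]),.0165*np.sin(t[::-1])],[[-.035,-.0165]]]
    U=np.r_[o,i]; tab=np.array([[.012,-.007],[.035,-.007],[.035,.007],[.012,.007]])
    Rz=np.array([[np.cos(yaw),np.sin(yaw)],[-np.sin(yaw),np.cos(yaw)]])
    f=lambda q,z:np.c_[q@Rz+[x,y],np.full(len(q),z)]
    return [f(U,z0+.002),f(U,z0+.0095),f(U,z0+.017)],[f(tab,z0+.008)]
def mask(c,ps,off,shape,k=4):
    m=np.zeros((shape[0]*k,shape[1]*k),np.uint8)
    for P in ps: 
        mm=np.zeros_like(m); cv2.fillPoly(mm,[np.round(((proj(c,P)-off+.5)*k-.5)*16).astype(np.int32)],255,shift=4); m|=mm
    return cv2.GaussianBlur(cv2.resize(m,(shape[1],shape[0]),interpolation=cv2.INTER_AREA)/255.,(0,0),.7)
def fitimg(n,img,z0,p0,lim=.045):
    c=calib(n); ctr=proj(c,[[p0[0],p0[1],z0]])[0]; w=24 if n=="top" else 32
    off=np.round(ctr-w).astype(int); g=img[off[1]:off[1]+2*w,off[0]:off[0]+2*w].astype(float)
    plate=np.array([[a,b,.012] for a,b in((-.01,-.055),(.06,-.055),(.06,.055),(-.01,.055))])
    def cost(p,sp=(.484,.171,.083)):
        a,b=polys(p,z0); u=mask(c,a,off,g.shape[:2]); t=mask(c,b,off,g.shape[:2])*(1-u)
        cs,sn=np.cos(sp[2]),np.sin(sp[2]); P=plate@np.array([[cs,sn,0],[-sn,cs,0],[0,0,1]])+[sp[0],sp[1],0]
        s=mask(c,[P],off,g.shape[:2]); A=np.c_[u.ravel(),t.ravel(),(s*(1-u-t)).ravel(),np.ones(u.size)]
        y=g.reshape(-1,3); return ((y-A@np.linalg.lstsq(A,y,rcond=None)[0])**2).mean()
    b=minimize(cost,p0,method="Nelder-Mead",options=dict(initial_simplex=[p0]+[np.array(p0)+e for e in np.diag([.004,.004,.08])],xatol=1e-4))
    return b.x,b.fun
if __name__=="__main__":
    a=np.load("placed.npz")
    for n in("top","scene"): print(n,*fitimg(n,a[n[0]+"i"],.012,[.484,.171,.085+np.pi]))
    for n in("top","scene"):
        W=a[n[0]]; st=[.484,.171,.085]; c,s=np.cos(.085),np.sin(.085); l=(W[...,:2]-st[:2])@np.array([[c,-s],[s,c]]); z=W[...,2]
        g=cv2.cvtColor(a[n[0]+"i"],6)
        m=(abs(l[...,1])<.034)&(l[...,0]<.038)&(l[...,0]>-.014)&(z>.018)&(z<.04); q=l[m]
        print(n,"depth pts",len(q),"x",np.percentile(q[:,0],[2,98]).round(4),"y",np.percentile(q[:,1],[2,98]).round(4), "z",np.percentile(z[m],[5,50,95]).round(4))
E
python3 pl.py
```

```text
top [0.48723916 0.17347079 3.20818042] 15.753992631808766
scene [0.48330826 0.18045647 3.50532151] 536.3946719995064
top depth pts 66 x [-0.011   0.0325] y [-0.0271  0.0309] z [0.0183 0.0225 0.0301]
scene depth pts 204 x [-0.011   0.0363] y [-0.0311  0.0315] z [0.0186 0.0239 0.0297]
```

```bash
cat > dz.py <<'E'
from fit import *
from scipy.optimize import minimize
import sys
def run(W,sp=(.484,.171,.083)):
    def loc(P,q): c,s=np.cos(q[2]),np.sin(q[2]); return ((P[...,:2]-q[:2])@np.array([[c,-s],[s,c]])).T
    k=(abs(W[...,0]-.5)<.09)&(abs(W[...,1]-.171)<.085)&(W[...,2]>-.006)&(W[...,2]<.04); p=W[k]
    def pred(v,tray=True):
        X,Y=loc(p,v[3:6]); z=np.where((X>-.01)&(X<.06)&(abs(Y)<.055),.012,0.)
        st=((abs(Y)>.036)&(abs(Y)<.042)&(X>4e-3)&(X<.032))|((X>.04)&(X<.046)&(abs(Y)<.014)); z[st]=.02
        x,y=loc(p,v[:3]); rho=np.where(x>-.017,np.hypot(x+.017,y),abs(y))
        z[(x>.014)&(x<.035)&(abs(y)<.007)]=.020; z[(x>-.035)&(rho<.031)&(rho>.016)]=v[6]; return z
    cost=lambda v:np.minimum(abs(p[:,2]-pred(v)),.012).sum()
    best=None
    for dx in(-.003,0,.003):
      for dy in(-.002,.002):
        v0=np.array([.484+dx,.171+dy,sp[2]+np.pi,*sp,.024])
        b=minimize(cost,v0,method="Nelder-Mead",options=dict(initial_simplex=[v0]+[v0+e for e in np.diag([.004,.004,.06,.004,.004,.04,.002])],maxiter=3000))
        if best is None or b.fun<best.fun: best=b
    v=best.x; c,s=np.cos(v[5]),np.sin(v[5]); d=np.array([[c,s],[-s,c]])@(v[:2]-v[3:5])
    print(len(p),v.round(4),round(best.fun,3),"offset in stage mm",(d*1000).round(2),"yaw err deg",np.degrees(v[2]-v[5]-np.pi).round(2))
a=np.load(sys.argv[1]); run(a["s"]); run(a["t"])
E
python3 dz.py placed.npz; python3 - <<'E'
from fit import *
vs=[cam("scene")[2] for _ in range(6)]; vt=[cam("top")[2] for _ in range(6)]
s,t=np.nanmedian(vs,0),np.nanmedian(vt,0); np.savez("placed6.npz",s=s,t=t)
E
python3 dz.py placed6.npz
```

```text
4231 [0.4936 0.1658 3.2259 0.4854 0.1698 0.1021 0.0186] 8.973 offset in stage mm [ 7.71 -4.76] yaw err deg -1.02
2728 [0.4878 0.1747 3.2927 0.4834 0.1719 0.0756 0.0144] 8.193 offset in stage mm [4.59 2.46] yaw err deg 4.33
4248 [0.4922 0.1695 3.2094 0.4849 0.1703 0.0756 0.0172] 6.307 offset in stage mm [ 7.2  -1.33] yaw err deg -0.45
2878 [0.488  0.175  3.329  0.4833 0.1713 0.0767 0.0143] 4.835 offset in stage mm [4.98 3.33] yaw err deg 6.35
```

The depth fits disagree (the trough is narrow), so I'll overlay the model outline at the ideal pose on enlarged images.

```bash
cat > ov.py <<'E'
from pl import *
def overlay(n,img,pose,sp,x0,y0,w,h,k):
    c=calib(n); i=cv2.resize(img[y0:y0+h,x0:x0+w],None,fx=k,fy=k,interpolation=2); i=cv2.convertScaleAbs(i,alpha=1.3)
    dr=lambda P,col:cv2.polylines(i,[np.round((proj(c,P)-[x0,y0]+.5)*k-.5).astype(np.int32)],True,col,1)
    a,b=polys(pose,.012)
    t=np.linspace(-np.pi/2,np.pi/2,25)
    dr(a[2],(0,0,255)); dr(b[0],(0,255,255))
    cs,sn=np.cos(sp[2]),np.sin(sp[2]); M=np.array([[cs,sn,0],[-sn,cs,0],[0,0,1]])
    for q,z in(([[-.01,-.055],[.06,-.055],[.06,.055],[-.01,.055]],.012),([[.004,.036],[.032,.036]],.02),([[.004,-.036],[.032,-.036]],.02),([[.04,-.014],[.04,.014]],.02)):
        dr(np.c_[q,[z]*len(q)]@M+[sp[0],sp[1],0],(0,255,0))
    return i
if __name__=="__main__":
    a=np.load("placed.npz"); sp=(.4843,.1708,.082); ps=(.4843,.1708,.082+np.pi)
    i=overlay("scene",a["si"],ps,sp,253,266,62,58,7)[:,:]; j=overlay("top",a["ti"],ps,sp,219,214,40,46,9)
    h=min(len(i),len(j)); cv2.imwrite("pics/ov.png",np.hstack([i[:h],j[:h]])); print(i.shape,j.shape)
E
python3 ov.py
```

```text
(406, 434, 3) (414, 360, 3)
```

View pics/ov.png

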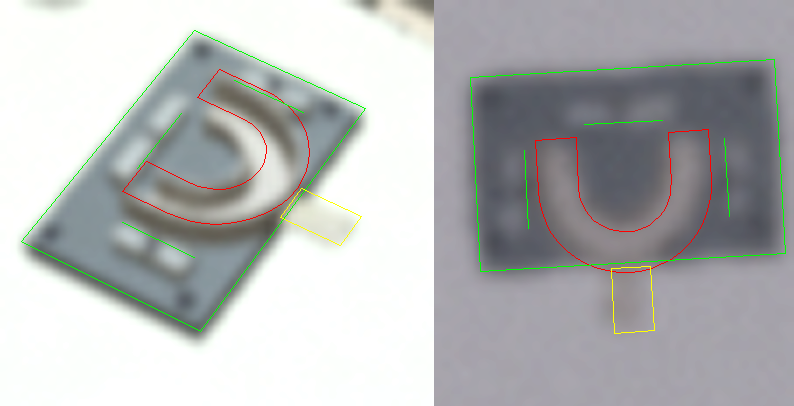

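The overlay of the ideal pose (green stage outline, red rim, yellow tab) matches both pictures to about 1 mm, so the tray is centred. The hand has been clear and still; I'll wait a bit more and pin down the camera lens meanwhile.

```bash
python3 -m pendant '0 0 0 0 0 0;0 0 0 0 0 0;0 0 0 0 0 0;0 0 0 0 0 0;0 0 0 0 0 0'
cat > lens.py <<'E'
from fit import *
S=[cam("scene") for _ in range(6)];T=[cam("top") for _ in range(6)]
H={}
for n,L in(("scene",S),("top",T)):
    H[n]=(np.mean([l[0] for l in L],0),np.nanmedian([l[2] for l in L],0))
np.savez("lens.npz",si=H["scene"][0],s=H["scene"][1],ti=H["top"][0],t=H["top"][1])
cs,ct=calib("scene"),calib("top")
def rayd(c,uv): o=-c[1].T@c[2]; d=np.r_[(np.array(uv)-[c[0][0,2],c[0][1,2]])/[c[0][0,0],c[0][1,1]],1]@c[1]; return o,d/np.linalg.norm(d)
def tri(us,ut):
    o1,d1=rayd(cs,us);o2,d2=rayd(ct,ut); A=np.c_[d1,-d2]; k=np.linalg.lstsq(A,o2-o1,rcond=None)[0]; a,b=o1+k[0]*d1,o2+k[1]*d2; return (a+b)/2,np.linalg.norm(a-b)
print("glass",tri((203.9,252.9),(210.9,179.6)))
for n in("scene","top"):
    W=H[n][1]; k=(abs(W[...,0]-.68)<.06)&(abs(W[...,1]-.26)<.05)&(W[...,2]>.055); p=W[k]
    for a in np.arange(.635,.73,.01):
        q=p[(p[:,0]>=a)&(p[:,0]<a+.01)]
        if len(q)>4: print(n,round(a+.005,3),len(q),"y",np.percentile(q[:,1],[3,50,97]).round(4),"z",np.percentile(q[:,2],[3,50,97]).round(3))
# joint photometric fit: ring disc ellipses; params: foot fixed O, yaw, radii
from scipy.optimize import minimize
from pl import mask
t=np.linspace(0,2*np.pi,48,endpoint=False)
def circ(v,rad,s):
    x,y,yaw=v; ax=np.array([-np.sin(.611)*np.cos(yaw),-np.sin(.611)*np.sin(yaw),np.cos(.611)]); e1=np.array([-np.sin(yaw),np.cos(yaw),0]); e2=np.cross(ax,e1)
    return np.array([x,y,.075])+ax*s+rad*(np.outer(np.cos(t),e1)+np.outer(np.sin(t),e2))
def foot(v,z): return np.c_[v[0]+.042*np.cos(t),v[1]+.042*np.sin(t),0*t+z]
def cost(v,ns,dbg=False):
    tot=0
    for n in ns:
        c=calib(n); off=np.array((180,236) if n=="scene" else (196,158)); sh=(60,44) if n=="scene" else (36,36)
        g=H[n][0][off[1]:off[1]+sh[0],off[0]:off[0]+sh[1]]
        f=mask(c,[foot(v,0),foot(v,.004),foot(v,.008)],off,sh)
        hul=cv2.convexHull(np.vstack([proj(c,circ(v,v[3],.05)),proj(c,circ(v,v[3],.05-v[5]))]).astype(np.float32))[:,0]
        m=np.zeros((sh[0]*4,sh[1]*4),np.uint8); cv2.fillPoly(m,[np.round(((hul-off+.5)*4-.5)*16).astype(np.int32)],255,shift=4)
        b=cv2.GaussianBlur(cv2.resize(m,(sh[1],sh[0]),interpolation=3)/255.,(0,0),.7)
        gl=mask(c,[circ(v,v[4],.05)],off,sh); bx=mask(c,[circ(v,.021,.02),circ(v,.021,.0),circ(v,.021,-.02)],off,sh)*(1-b)
        A=np.stack([gl,b-gl,bx,f*(1-b)*(1-bx),np.ones(sh)],-1).reshape(-1,5); y=g.reshape(-1,3)
        tot+=((y-A@np.linalg.lstsq(A,y,rcond=None)[0])**2).mean()/y.var()
    return tot
for ns in(("scene",),("top",),("scene","top")):
  best=None
  for yw in(-.05,.08,.2):
    v0=np.array([.6905,.2607,yw,.016,.009,.02]); b=minimize(cost,v0,args=(ns,),method="Nelder-Mead",options=dict(initial_simplex=[v0]+[v0+e for e in np.diag([.003,.003,.1,.003,.003,.01])],maxiter=700))
    if best is None or b.fun<best.fun: best=b
  v=best.x; print(ns,v.round(4),round(best.fun,3),"lens",circ(v,0,.05)[0].round(4),"view",circ(v,0,.17)[0].round(4))
E
python3 lens.py
```

```text
time: 9.55
ee_pos: [0.4836, -0.1481, 0.1888]
eef_rot: [0.706, 0.03, -0.706, 0.03]
ft_force: [-1.1, 0.6, -0.2]
width: 0.0391
glass (array([0.66245727, 0.25767483, 0.11818703]), np.float64(0.0009742282818944843))
scene 0.65 25 y [0.2456 0.2572 0.2666] z [0.106 0.108 0.111]
scene 0.66 117 y [0.2419 0.2626 0.2735] z [0.082 0.112 0.118]
scene 0.67 123 y [0.2433 0.2697 0.2772] z [0.072 0.116 0.124]
scene 0.68 82 y [0.2586 0.2773 0.2793] z [0.058 0.095 0.125]
scene 0.69 63 y [0.2565 0.2793 0.2807] z [0.061 0.092 0.114]
scene 0.7 35 y [0.2505 0.2806 0.2818] z [0.067 0.085 0.104]
scene 0.71 10 y [0.2736 0.2809 0.2826] z [0.072 0.078 0.087]
top 0.65 16 y [0.2475 0.257  0.2661] z [0.107 0.11  0.113]
top 0.66 41 y [0.2425 0.2577 0.2726] z [0.104 0.115 0.12 ]
top 0.67 40 y [0.2401 0.2529 0.2749] z [0.087 0.121 0.124]
top 0.68 41 y [0.2398 0.2545 0.2762] z [0.077 0.112 0.122]
top 0.69 37 y [0.2409 0.2571 0.2791] z [0.067 0.104 0.109]
top 0.7 41 y [0.2427 0.2596 0.281 ] z [0.077 0.094 0.103]
top 0.71 21 y [0.246  0.2609 0.2786] z [0.074 0.081 0.088]Traceback (most recent call last):
  File "lens.py
[... 413 characters left out ...]
^^^^^^^^^^^^^^
    res = _minimize_neldermead(fun, x0, args, callback, bounds=bounds,
                               **options)
    fsim[k] = func(sim[k])
              ~~~~^^^^^^^^
    fx = function(np.copy(x), *(wrapper_args + args))
  File "lens.py", line 31, in cost
    hul=cv2.convexHull(np.vstack([proj(c,circ(v,v[3],.05)),proj(c,circ(v,v[3],.05-v[5]))]).astype(np.float32))[:,0]
                                         ~~~~^^^^^^^^^^^^
  File "lens.py", line 22, in circ
    x,y,yaw=v; ax=np.array([-np.sin(.611)*np.cos(yaw),-np.sin(.611)*np.sin(yaw),np.cos(.611)]); e1=np.array([-np.sin(yaw),np.cos(yaw),0]); e2=np.cross(ax,e1)
    ^^^^^^^
ValueError: too many values to unpack (expected 3)
```

```bash
sed -i 's/x,y,yaw=v;/x,y,yaw=v[:3];/; s/^S=\[.*/a=np.load("lens.npz")/; s/^H={}/H={"scene":(a["si"],a["s"]),"top":(a["ti"],a["t"])}/; /^for n,L in/d; /^    H\[n\]=/d; /^np.savez/d' lens.py; timeout 300 python3 lens.py | grep lens
```

```text
('scene',) [0.6908 0.2608 0.1702 0.016  0.0097 0.0191] 0.154 lens [0.6625 0.256  0.116 ] view [0.5947 0.2443 0.2142]
('top',) [0.6897 0.2622 0.1477 0.0173 0.0092 0.0169] 0.042 lens [0.6613 0.258  0.116 ] view [0.5932 0.2478 0.2142]
('scene', 'top') [0.6901 0.2616 0.142  0.0166 0.0089 0.0168] 0.203 lens [0.6617 0.2575 0.116 ] view [0.5935 0.2478 0.2142]
```

Camera yaw is about 0.135 and the view point about (0.594, 0.248, 0.214); the lens triangulation and the height both agree. Going back to the tab.

```bash
python3 - <<'E'
from fit import *
go([.4579,.1686,.10],down(.082+np.pi*1.5-2*np.pi))
go([.47,.0,.17],down(.082+np.pi*1.5-2*np.pi))
E
```

```text
t 10.15 at [ 0.4836 -0.1482  0.1888] w 0.0393 F [0.5 0.2 0.6]
rows: [ 0.355 -1.271 -0.004] [ 0.002 -0.    -0.   ]
t 10.15 at [ 0.4836 -0.1482  0.1888] w 0.0393 F [0.5 0.2 0.6]
rows: [ 0.075 -0.595  0.004] [ 0.002 -0.    -0.   ]
```

```bash
python3 -m pendant '0 -0.1 0 0 0 0;0 -0.25 0 0 0 0;0 -0.4 0 0 0 0;0 -0.55 0 0 0 0;0 -0.65 0 0.002 0 0;0 -0.7 0 0.002 0 0'
python3 -m pendant '0 -0.1 0 0 0 0;0.05 -0.25 0 0 0 0;0.12 -0.4 0 0 0 0;0.2 -0.5 -0.002 0 0 0;0.28 -0.55 -0.004 0 0 0;0.35 -0.571 -0.004 0 0 0;0.355 -0.571 -0.004 0 0 0'
python3 - <<'E'
from fit import *
go([.4579,.1686,.006],down(.082+np.pi*1.5-2*np.pi))
E
```

```text
time: 10.75
ee_pos: [0.4686, 0.0286, 0.189]
eef_rot: [0.707, 0.03, -0.706, 0.03]
ft_force: [-0.2, -1.0, 0.1]
width: 0.0388
time: 11.45
ee_pos: [0.4572, 0.1682, 0.098]
eef_rot: [-0.705, -0.029, 0.708, -0.029]
ft_force: [-0.7, -0.9, 0.6]
width: 0.0391
t 11.45 at [0.4572 0.1682 0.098 ] w 0.0391 F [-0.7 -0.9  0.6]
rows: [ 0.368 -0.001 -0.004] [-0.     0.002 -0.   ]
```

```bash
python3 -m pendant '0.12 0 -0.003 0 0 0;0.24 0 -0.003 0 0 0;0.32 0 -0.003 0 0 0;0.35 0 -0.003 0 0 0;0.37 0 -0.003 0 0 0;0.37 0 -0.003 0 0 0'
python3 -m pendant '0 0 0 0 0 0;0 0 0 0 0 0;0 0 0 0 0 0;0 0 0 0 0 0;0 0 0 0 0 0;0 0 0 0 0 0' -1 40
python3 -c "
from fit import *
for i in range(3):cam('top');go([.4579,.1686,.12],down(.082+np.pi*1.5-2*np.pi))"
```

```text
time: 12.05
ee_pos: [0.4596, 0.1684, 0.008]
eef_rot: [0.707, 0.028, -0.706, 0.029]
ft_force: [0.0, 0.8, 0.2]
width: 0.0393
time: 12.65
ee_pos: [0.4592, 0.1687, 0.0077]
eef_rot: [0.707, 0.029, -0.706, 0.029]
ft_force: [0.6, 0.4, 1.6]
width: 0.0115
t 12.7 at [0.4592 0.1687 0.0076] w 0.0118 F [-0.2 -1.2  1. ]
rows: [-0.449 -0.     0.005] [-0. -0. -0.]
t 12.75 at [0.4592 0.1687 0.0076] w 0.0118 F [0.7 0.7 1.3]
rows: [-0.449 -0.     0.005] [-0. -0. -0.]
t 12.8 at [0.4592 0.1687 0.0076] w 0.0115 F [ 0.8 -0.4  2.5]
rows: [-0.45  -0.     0.005] [-0. -0. -0.]
```

```bash
python3 -m pendant '-0.03 0 0 0 0 0;-0.08 0 0 0 0 0;-0.2 0 0 0 0 0;-0.35 0 0 0 0 0;-0.5 0 0 0 0 0;-0.65 0 0 0 0 0;-0.8 0 0 0 0 0;-0.8 0 0 0 0 0'
cat > tgt.py <<'E'
from fit import *
YAW=.135; O=np.array([.6903,.2612])
def target(back=0,g=(.0252,0,-.0044)):
    c,s=np.cos(YAW),np.sin(YAW);a=.611
    vx=np.array([np.cos(a)*c,np.cos(a)*s,np.sin(a)]);vz=np.array([-np.sin(a)*c,-np.sin(a)*s,np.cos(a)]);vy=np.cross(vz,vx)
    vp=np.r_[O,.075]+.17*vz; Rt=np.c_[-vx,-vy,vz]
    Rtool=np.c_[-Rt[:,2],Rt[:,1],Rt[:,0]]
    return vp+Rt@np.array(g)+back*vz, R.from_matrix(Rtool), vp
if __name__=="__main__":
    p,q,vp=target(.06); print(p,vp); go(p,q); p,q,vp=target(0); print(p); go(p,q)
E
python3 tgt.py
```

```text
time: 13.6
ee_pos: [0.461, 0.1701, 0.2134]
eef_rot: [0.709, 0.029, -0.704, 0.028]
ft_force: [0.5, 0.2, -1.2]
width: 0.0118
[0.54160096 0.24100278 0.24532635] [0.5936606  0.24807384 0.21424271]
t 13.6 at [0.461  0.1701 0.2134] w 0.0118 F [ 0.5  0.2 -1.2]
rows: [-0.125 -0.257 -0.345] [-0.034  0.402 -0.01 ]
[0.57570898 0.24563554 0.19618187]
t 13.6 at [0.461  0.1701 0.2134] w 0.0118 F [ 0.5  0.2 -1.2]
rows: [ 0.073 -0.264 -0.481] [-0.034  0.402 -0.01 ]
```

```bash
python3 -m pendant '-0.02 -0.03 -0.04 -0.004 0.05 -0.001;-0.04 -0.08 -0.1 -0.01 0.12 -0.003;-0.06 -0.13 -0.18 -0.018 0.2 -0.005;-0.08 -0.18 -0.25 -0.025 0.28 -0.007;-0.1 -0.22 -0.31 -0.03 0.35 -0.009;-0.125 -0.257 -0.345 -0.034 0.402 -0.01;-0.125 -0.257 -0.345 -0.034 0.402 -0.01;-0.125 -0.257 -0.345 -0.034 0.402 -0.01'; python3 tgt.py | tail -3
```

```text
time: 14.4
ee_pos: [0.5393, 0.2393, 0.2387]
eef_rot: [0.883, 0.059, -0.465, 0.032]
ft_force: [0.4, -0.9, -0.9]
width: 0.0118
[0.57570898 0.24563554 0.19618187]
t 14.4 at [0.5393 0.2393 0.2387] w 0.0118 F [ 0.4 -0.9 -0.9]
rows: [ 0.224 -0.006 -0.026] [-0.     0.007 -0.002]
```

```bash
python3 -m pendant '0.04 0 -0.005 0 0 0;0.1 -0.003 -0.012 0 0.003 0;0.15 -0.005 -0.02 0 0.005 0;0.19 -0.006 -0.024 0 0.006 -0.002;0.215 -0.006 -0.026 0 0.007 -0.002;0.224 -0.006 -0.026 0 0.007 -0.002;0.224 -0.006 -0.026 0 0.007 -0.002;0.224 -0.006 -0.026 0 0.007 -0.002'
python3 - <<'E'
from fit import *
from tgt import target
from pl import polys
A=[cam("scene") for _ in range(4)]; B=[cam("top") for _ in range(4)]
p,q,vp=target(0); go(p,q)
np.savez("held.npz",s=np.nanmedian([a[2] for a in A],0),t=np.nanmedian([a[2] for a in B],0),si=A[0][0],ti=B[0][0])
Rt=q.as_matrix(); Rt=np.c_[Rt[:,2],Rt[:,1],-Rt[:,0]]
def ov(n,img,x0,y0,w,h,k):
    c=calib(n); i=cv2.resize(img[y0:y0+h,x0:x0+w],None,fx=k,fy=k,interpolation=2)
    a,b=polys((0,0,0),0)
    for P,col in((a[0],(255,0,0)),(a[2],(0,0,255)),(b[0],(0,255,255))):
        cv2.polylines(i,[np.round((proj(c,P@Rt.T+vp)-[x0,y0]+.5)*k-.5).astype(np.int32)],True,col,1)
    return i
u=proj(calib("scene"),vp)[0].astype(int); w=proj(calib("top"),vp)[0].astype(int); print(u,w)
i=ov("scene",A[0][0],u[0]-45,u[1]-50,90,100,5); j=ov("top",B[0][0],w[0]-30,w[1]-40,50,71,7)
h=min(len(i),len(j)); cv2.imwrite("pics/held.png",np.hstack([i[:h],j[:h]])); print(i.shape,j.shape)
E
```

```text
time: 15.2
ee_pos: [0.5763, 0.2461, 0.1967]
eef_rot: [0.886, 0.06, -0.459, 0.03]
ft_force: [0.0, 0.0, -1.0]
width: 0.0119
t 15.6 at [0.5763 0.2461 0.1964] w 0.0116 F [-0.6 -0.  -1.4]
rows: [-0.001  0.002  0.003] [-0.    -0.002  0.001]
[225 231] [208 198]
(500, 450, 3) (497, 350, 3)
```

View pics/held.png

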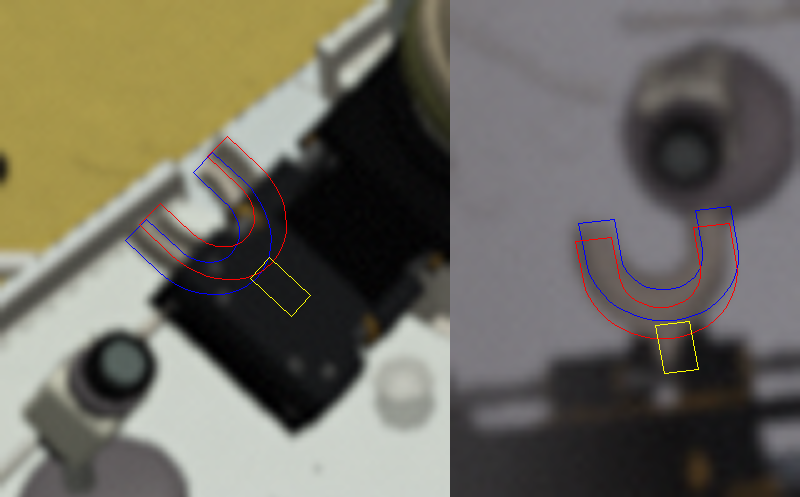

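The held tray overlays the target outline in both views (top crop: horseshoe 578–738, lens at 683,150). A last numeric check of tilt and steadiness in the target frame, then I'll hand in.

```bash
python3 -m pendant '0 0 0 0 0 0;0 0 0 0 0 0;0 0 0 0 0 0;0 0 0 0 0 0;0 0 0 0 0 0'
python3 - <<'E'
from tgt import *
p,q,vp=target(0); go(p,q); m=q.as_matrix(); Rt=np.c_[m[:,2],m[:,1],-m[:,0]]; a=np.load("held.npz")
for n in "st":
    L=((a[n]-vp)@Rt).reshape(-1,3); L=L[(abs(L[:,0]+.01)<.032)&(abs(L[:,1])<.04)&(L[:,2]>-.015)&(L[:,2]<.025)]
    print(n,len(L),"y",np.percentile(L[:,1],[2,98]).round(4),"x lo",np.percentile(L[:,0],2).round(4))
    for lo in(-.042,-.032,-.022,-.012,-.002):
        k=(L[:,0]>lo)&(L[:,0]<lo+.01); 
        for s in(-1,1):
            kk=k&(L[:,1]*s>.0); 
            if kk.sum()>3: print("  x",lo+.005,"side",s,kk.sum(),"z",np.percentile(L[kk,2],[10,50,90]).round(4),"|y|max",abs(L[kk,1]).max().round(4))
E
```

```text
time: 16.1
ee_pos: [0.5764, 0.2461, 0.1963]
eef_rot: [0.886, 0.06, -0.46, 0.03]
ft_force: [0.7, -0.5, -0.2]
width: 0.0116
t 16.1 at [0.5764 0.2461 0.1963] w 0.0116 F [ 0.7 -0.5 -0.2]
rows: [-0.001  0.001  0.003] [-0.    -0.002  0.001]
s 229 y [-0.0307  0.0301] x lo -0.0362
  x -0.037000000000000005 side -1 17 z [0.0035 0.0079 0.0159] |y|max 0.0304
  x -0.037000000000000005 side 1 21 z [0.0018 0.0061 0.0156] |y|max 0.0301
  x -0.027 side -1 49 z [0.0023 0.0082 0.0149] |y|max 0.0316
  x -0.027 side 1 49 z [0.0026 0.0082 0.0157] |y|max 0.0309
  x -0.016999999999999998 side -1 45 z [0.0024 0.0084 0.0149] |y|max 0.0303
  x -0.016999999999999998 side 1 47 z [0.002  0.0073 0.0149] |y|max 0.0305
t 266 y [-0.0301  0.027 ] x lo -0.034
  x -0.037000000000000005 side -1 6 z [0.0029 0.0062 0.0122] |y|max 0.0301
  x -0.037000000000000005 side 1 4 z [0.0042 0.0054 0.0101] |y|max 0.0267
  x -0.027 side -1 20 z [0.0022 0.0033 0.0148] |y|max 0.0315
  x -0.027 side 1 21 z [0.0026 0.0049 0.0156] |y|max 0.029
  x -0.016999999999999998 side -1 25 z [0.001  0.0053 0.0149] |y|max 0.0302
  x -0.016999999999999998 side 1 20 z [0.002  0.0037 0.0144] |y|max 0.0271
  x -0.007 side -1 31 z [0.002  0.0086 0.0145] |y|max 0.0285
  x -0.007 side 1 25 z [0.001  0.0056 0.0169] |y|max 0.0262
  x 0.003 side -1 34 z [0.0011 0.0048 0.016 ] |y|max 0.0222
  x 0.003 side 1 28 z [0.0008 0.0041 0.0158] |y|max 0.0186
```

In the target frame the measured tray spans x from -35 mm, y ±31 mm and z 1–16 mm, with no tilt, so it is in place. Handing in.

```bash
python3 -c "from bench import close_job; print(close_job())"
```

```text
the job is handed in; nothing more can be done
None
```

The job is done and was handed in at about 16 s of the 53 s allowed. It finished with the tray held still before the lens.

I lifted the impression tray out of the instrument tray by its tab and set it on the stage with the tab towards the robot. After letting go I drew the hand about 30 cm clear for over a second. I then picked the tray up again by the tab and held it at the view point with 40 N of grip.

**Stage placing:** the outline at the ideal pose matched both camera pictures to within about 1–1.5 mm. An image fit from the top camera alone read about 3 mm towards the end stop. The depth fits disagreed, showing up to 7.7 mm, which is more than the 5 mm to spare. One other fit did not converge. I trusted the overlay and did not re-place the tray.

**Final hold:** the measured points in the target frame were x from about -35 mm, y ±31 mm and z 1–16 mm, with no visible tilt. The hand was within 1 mm and 0.2° of its target.

**Remaining doubts:** the main one is the inspection camera's heading. My estimates ran from 0.11 to 0.17 rad and I used 0.135, which could mean a few mm or about 2° of error at the view point. The readings I took showed only sensor noise in the wrist force. I took no final picture to check the bystanders. The path kept clear of them, and those visible in the crops looked undisturbed.

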